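# Shift a gear selector lever through its L-shaped gate

### The job

Two gear selector units stand on the workshop bench. On the one whose gate plate has the L-shaped slot, push the lever along the slot to the corner, then push it round the corner and fully home to the end of the other leg, and leave it there. Only push it with the outside of the fingers: do not take the lever or its knob between them. Leave the other unit's lever and all the loose things on the bench as they are.

Things in the scene. Friction and masses are not known exactly. Their poses are not given: they have to be found in the camera images.
- lgate: Selector unit with the L-shaped slot, fixed: aluminium housing, steel gate plate on top (130 x 140 mm, top face 90 mm up), foot 165 x 165 mm. Slot 17 mm wide: first leg along own y, 67 mm, centred on the origin; from its +y end the second leg runs to own +x, ending 43 mm from the first leg's middle line. Origin on the bench under the lever's pivot; z up. Yaw within 0.5 rad; left or right.
- straight: The other selector unit, same housing, plate, foot and lever, same origin and axes, but only one straight slot, along own y, 67 mm long. Left alone. It stands on the other side, left or right.
- lgate_across (a joint): Lean of the L unit's lever along the first leg, rad: -0.36 at the closed end, 0 upright, +0.36 at the corner (stop). Leans to the unit's own +y as it grows. Stays where it is left; moving it takes about 2 N at the knob.
- lgate_along (a joint): Lean of the L unit's lever along the second leg, rad: 0 in the first leg, 0.45 fully home at the end of the second leg (stop). Leans to own +x as it grows. The slot blocks it unless the lever is at the corner, lgate_across above about 0.32. Stays where it is left; about 2 N at the knob.
- lgate_knob (a point): Centre of the L unit's black ball knob, 32 mm across, on a steel rod 125 mm above the lever's pivot, which is 20 mm above the bench. 125 to 145 mm above the bench. Moves with the lever, which starts in the first leg, short of the corner.
- lgate_stem (a point): Point on the L unit's lever rod (10 mm thick), 25 mm below the knob's centre.
- lgate_corner (a point): Where the knob's centre stands when the lever is at the corner of the L, 137 mm above the bench. Fixed to the unit.
- lgate_home (a point): Where the knob's centre stands when the lever is fully home at the end of the second leg, 125 mm above the bench. Fixed to the unit.
- straight_knob (a point): Centre of the other unit's ball knob (same knob), to be left alone.
- socket: Loose bystander: deep steel wrench socket standing upright, 26 mm across, 60 mm tall. Origin at the middle of its underside. To be left alone.
- wrench: Loose bystander: steel wrench lying flat, 190 mm long. Origin at the middle of its underside. To be left alone.
- screwdriver: Loose bystander: screwdriver lying flat, 200 mm long. Origin at the middle of its underside. To be left alone.
- jar: Loose bystander: closed glass jar standing, 64 mm across, 85 mm tall. Origin at the middle of its underside. To be left alone.
- spray: Loose bystander: tall spray can standing, 62 mm across, 180 mm tall. Origin at the middle of its underside. To be left alone.
- tape: Loose bystander: roll of black tape lying flat, 90 mm across, 30 mm tall. Origin at the middle of its underside. To be left alone.
- bearing: Loose bystander: steel ball bearing ring lying flat, 62 mm across, 18 mm tall. Origin at the middle of its underside. To be left alone.

How it is judged:
On the way, in this order (a step that is already met when the one before it is completed fails the run):
1. the L unit's lever stands at the corner of the slot (value of joint lgate_across above 0.3 rad and value of joint lgate_along below 0.15 rad).
2. the lever has reached the end of the second leg (value of joint lgate_across above 0.3 rad and value of joint lgate_along above 0.4 rad), for 0.1 s.
At the end, for the whole second after the job is handed in: The L unit's lever rests at the end of the second leg: lgate_along above 0.40 rad (stop at 0.45) and lgate_across above 0.30 rad, at rest (all of step 2 and velocity of joint lgate_along between -0.05 and 0.05 rad/s); the robot touches nothing.
It fails at once if the L unit's lever or knob is taken between the fingers (the grasp point comes within 12 mm of the middle of the knob or of the rod just below it) (distance between the grasp point and lgate_knob below 0.012 m or distance between the grasp point and lgate_stem below 0.012 m).
It fails at once if the other unit's knob is moved more than 12 mm (distance of straight_knob from where it was at the start of the episode above 0.012 m).
It fails at once if a loose bystander is lifted, carried or pushed more than 25 mm (distance of any of socket, wrench, screwdriver, jar, spray, tape, bearing from where it was at the start of the episode above 0.025 m).
It also fails if it takes over 38 s, if anything falls off the work surface, if the arm or the gripper's body presses on something with over 40 N, if the wrist force passes 120 N, or if a joint passes its speed limit or range.

### The arm

A 6-joint arm with a two-finger parallel gripper is mounted at the origin on the work surface. World frame = base frame: x ahead of the robot, y to its left, z up, the work surface at z = 0. Lengths are in m, angles in rad, forces in N, time in s.
With the tool pointing down it reaches from about 0.35 to 0.85 m from the base axis. Payload 8.1 kg.
Tool frame: the origin (TCP) lies midway between the tips of the shut fingers; the grasp point (between the pads) lies 19 mm behind it; z points along the fingers, y is the line along which they close (so a half turn about z gives the same grasp; the last joint's range is limited). The gripper opens to 93 mm and grips with 3 to 60 N. Pads are 15 mm wide; open, the fingers measure 128 mm over their backs; the gripper's body (75 mm by 188 mm) begins 65 mm behind the grasp point.
Start: joints at [-1.305, 0.13, 1.488, -0, 1.523, -0.085], TCP at [0.206, -0.563, 0.219] pointing down, gripper open.
Joint ranges: [-2.96, 2.96], [-0.89, 2.26], [0.02, 2.5], [-1.34, 4.48], [0, 2.73], [-2.66, 2.66]. Speed limits (rad/s): [2.39, 2.39, 2.79, 3.14, 3.14, 3.14].

### API

Orientations are given as a rotation vector (axis times angle).
In Python, from plant import read_state, read_camera, camera_model, close_job gives the robot as it stands. The module is installed in compiled form; this text tells all that it offers.
- The arm moves only by the tool carry_out, never from a script. Its argument "moves" is a list of rows, each an object of numbers: "jaw": the finger opening in m, from 0 to 0.093; "dx", "dy", "dz": the shift along the tool's x, y, z in m; "yaw": the turn about the tool's z in rad. In form: [{"jaw": .., "dx": .., "dy": .., "dz": .., "yaw": ..}, ...]. A call has 1 to 8 rows; each row shifts and turns the commanded pose from where the row before left it, along the tool's axes as they then stand; what a row does not reach is not made up. A row lasts 1/8 s, in which the tool goes at most 62.5 mm and 10.7 degrees, less where a joint would pass 70% of its speed; a pose out of reach is approached as far as the arm can. A call is refused whole if a number of a shift passes 0.0625 or a number of a turn 0.188, either way. A call with a gripper value outside its range is refused whole. The fingers move at their own pace and stop on an object; "grip_force" is the grip in N (left out, the last holds). Time passes only in rows, so rows that do not move let the fingers close. It gives the time, the measured TCP pose, the force, the opening and the grip force at its end, in the units of the state.
- read_state(): the state, without advancing time (a new reading comes with each control period).
- read_camera(name): name is "scene" or "top" or "wrist"; returns the picture (400x640x3 uint8, red, green, blue); there is no depth.
- camera_model(name): a dict with "camera_matrix" (3x3 intrinsics, pixels), "k1" (the pictures are not rectified: a ray, as slopes to the right and down, at radius r is drawn at 1 + k1 r^2 times it, then the intrinsics apply), "view" (4x4, takes a point from world to camera coordinates). Camera axes: x right, y up, looking along -z (the intrinsics and any distortion apply to the point x, -y, -z); pixel columns grow to the right and rows downward; lengths in m; the calibration is good to about 2 mm. A picture is of the moment at which its call begins: read the wrist's pose just before it. camera_model takes no time and is no camera call; for the wrist camera it gives the pose at the moment of the call.
- close_job(): hands the job in; it is judged then, once.
The state is a dict: "t": time; "q": joint angles; "dq": joint speeds; "joint_torque": joint torques, N m; "tool_pos": TCP position; "orientation": TCP orientation; "force": force on the tool from outside, world axes, zero at the start; "wrist_torque": the same for the moment, N m; "opening": finger opening in m; "gripper_force": force on a finger pad.
Only numpy, scipy, OpenCV 4.12 (cv2) and the standard library are available. Lean on these libraries where they do the work, as an engineer would, in place of code of your own. Each camera call takes 0.05 s, during which the arm holds its last target. There are 200 camera calls.

## Working session

There is one attempt and no reset: what is moved stays moved. The work goes in short steps, Python scripts to look and compute and a tool call to move; the robot and the scene stay as the last step left them, time stands still between calls to the robot, and variables do not carry over. Pictures are saved under pics/ and viewed, at most 10 in all, crops included, and the job is handed in when it is done.

Besides the shell and the picture viewer there is one more tool, called after ">>>" by a JSON object that holds its "op" and its "data", one argument or row to a line. carry_out: Moves the arm, as the interface text tells. Its arguments: {"type":"object","properties":{"moves":{"type":"array","items":{"type":"object","properties":{"jaw":{"type":"number"},"dx":{"type":"number"},"dy":{"type":"number"},"dz":{"type":"number"},"yaw":{"type":"number"}}}},"grip_force":{"type":"number"}},"required":["moves"]}

```bash
mkdir -p pics
cat > h.py <<'E'
import numpy as np, cv2
from plant import *
def snap(n,f):
    im=read_camera(n); cv2.imwrite('pics/'+f,im[:,:,::-1]); return im
def ray(m,u,v):
    K=np.array(m['camera_matrix']); V=np.array(m['view'])
    d=cv2.undistortPoints(np.array([[[u,v]]],float),K,np.array([m['k1'],0,0,0.]))[0,0] if 0 else None
    x=(u-K[0,2])/K[0,0]; y=(v-K[1,2])/K[1,1]; rd=np.hypot(x,y); r=rd
    for _ in range(20): r=rd/(1+m['k1']*r*r)
    s=1/(1+m['k1']*r*r)
    R=V[:3,:3]; return -R.T@V[:3,3], R.T@np.array([x*s,-y*s,-1.])
def onz(m,u,v,z):
    o,d=ray(m,u,v); return o+d*(z-o[2])/d[2]
def proj(m,p):
    K=np.array(m['camera_matrix']); V=np.array(m['view'])
    c=V[:3,:3]@np.array(p)+V[:3,3]; x=c[0]/-c[2]; y=-c[1]/-c[2]; s=1+m['k1']*(x*x+y*y)
    return K[0,0]*x*s+K[0,2],K[1,1]*y*s+K[1,2]
E
python3 - <<'E'
from h import *
snap('top','top0.png');snap('scene','scene0.png')
for n in('top','scene'):
    m=camera_model(n);print(np.round(m['camera_matrix'],1).tolist(),m['k1'],np.round(ray(m,320,200),3).tolist())
print(read_state())
E
```

```text
[[382.2, 0.0, 317.4], [0.0, 382.2, 191.7], [0.0, 0.0, 1.0]] -0.03804042019080238 [[0.346, -0.024, 1.279], [0.19, -0.006, -0.982]]
[[512.9, 0.0, 317.5], [0.0, 512.9, 205.8], [0.0, 0.0, 1.0]] -0.12441523062803761 [[1.356, -0.666, 0.941], [-0.59, 0.508, -0.628]]
{'t': 0.1, 'q': array([-1.30541056e+00,  1.31093479e-01,  1.48916206e+00,  8.94718145e-06,
        1.52298561e+00, -8.53837822e-02]), 'dq': array([-0.00146942, -0.00145457, -0.00233387,  0.00051761,  0.00083748,
       -0.00138342]), 'joint_torque': array([ 3.22797296e-04, -5.61341214e+01, -4.93096590e+01,  7.68799754e-02,
        2.93181126e-02, -5.05973571e-05]), 'tool_pos': array([ 0.20607256, -0.56296325,  0.21769222]), 'orientation': array([-3.09178165e+00, -5.47879859e-01,  2.18643478e-04]), 'force': array([-0.31694236,  0.44300071,  0.04202302]), 'wrist_torque': array([ 0.00270033,  0.05399983, -0.03470622]), 'gripper_force': 0.0, 'opening': 0.0929579798407355}
```

View pics/top0.png

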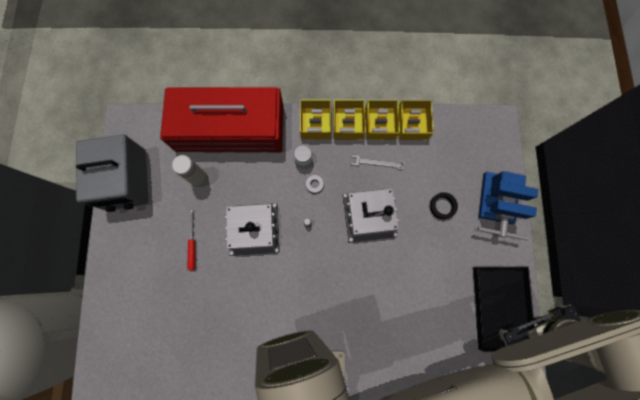

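View pics/scene0.png

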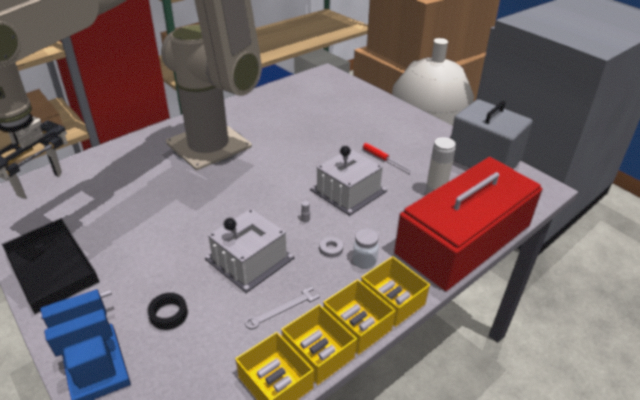

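The top view shows the L unit at about (371,213). Its knob is near (388,210), the slot corner near (366,214), and the second leg goes up the image (world +x). The straight unit is at (251,229). I'll enlarge the L unit and measure it.

Run:
```python
from h import *
im=cv2.imread('pics/top0.png'); 
c=cv2.resize(im[175:255,330:420],None,fx=7,fy=7,interpolation=cv2.INTER_CUBIC)
cv2.imwrite('pics/crop.png',c)
m=camera_model('top'); ms=camera_model('scene')
g=im.max(2); 
# dark slot+knob
sub=(im[185:245,345:400].max(2)<75).astype(np.uint8)
for r in sub[5:50]: print(''.join('#' if x else '.' for x in r))
for n,uv in dict(knob=(388,210)).items(): print(n,onz(m,*uv,.137))
# plate: bright
b=((g>150)&(im.max(2)-im.min(2)<30)).astype(np.uint8)
k,l,s,ce=cv2.connectedComponentsWithStats(b)
for i in range(1,k):
    if s[i,4]>60: print(s[i],ce[i].round(1), onz(m,*ce[i],.09).round(3), cv2.minAreaRect(np.argwhere(l==i)[:,::-1].astype(np.float32)))
# knob in scene: black blob
s2=cv2.imread('pics/scene0.png')[205:250,210:255].max(2)<50
p=np.argwhere(s2); print('scene knob dark',p.mean(0)[::-1]+[210,205],len(p))
```

```text
.......................................................
.......................................................
.......................................................
.......................................................
.......................................................
.......................................................
.......................................................
..#....................................................
.##....................................................
###....................................................
####...................................................
###....................................................
#......................................................
#................####..................................
#................####..................................
###..............#####.................................
####..............####...................#####.........
####..............####..................#######........
#####.............####..................########.......
#####.............####..............
[... 1928 characters left out ...]
33] [370.7 210.5] [ 0.542 -0.192  0.09 ] ((373.4476318359375, 210.60699462890625), (40.3099365234375, 44.473087310791016), 82.40535736083984)
[ 225  205   47   43 1509] [248.3 225.3] [0.494 0.193 0.09 ] ((248.10720825195312, 225.85874938964844), (41.048526763916016, 45.36225128173828), 87.39744567871094)
[631 337   9  24 126] [636.2 345.3] [ 0.129 -0.989  0.09 ] ((635.0, 348.5), (23.0, 8.0), 90.0)
[537 369   8  18 107] [540.4 378.3] [ 0.043 -0.681  0.09 ] ((540.5, 377.5), (17.0, 7.0), 90.0)
[284 383  25  17 328] [296.6 391.9] [0.011 0.035 0.09 ] ((295.94232177734375, 392.7115173339844), (17.062103271484375, 21.96500587463379), 78.69007110595703)
scene knob dark [229.65753425 224.39726027] 73
```

View pics/crop.png

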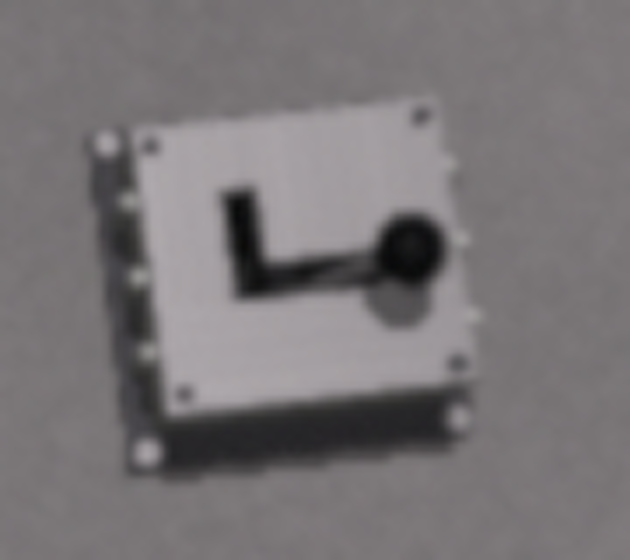

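The crop shows the plate bolts at crop pixels (151,146), (421,116), (458,362) and (184,393). The slot's second leg tops out at (222,192)–(253,187), its outer corner is at (238,298), and the knob is at (411,249).

Run:
```python
from h import *
m=camera_model('top'); ms=camera_model('scene')
P=lambda u,v,z: onz(m,330+(u+.5)/7-.5,175+(v+.5)/7-.5,z)
B=np.array([P(*p,.09) for p in((151,146),(421,116),(458,362),(184,393))])
print(B.round(4), B.mean(0).round(4))
for a,b in((0,1),(1,2),(2,3),(3,0)):
    d=B[b]-B[a]; print(np.linalg.norm(d).round(4), np.arctan2(d[1],d[0]).round(3))
S=np.array([P(*p,.09) for p in((222,192),(253,187),(238,298))]);print('slot',S.round(4))
ds=S[2]-S[0]; yw=np.arctan2(-ds[1],-ds[0]);print('yaw slot',yw,np.linalg.norm(ds))
d1=B[0]-B[3];d2=B[1]-B[2];d3=B[0]-B[1];d4=B[3]-B[2]
yaw=np.mean([np.arctan2(d[1],d[0]) for d in(d1,d2)]+[np.arctan2(-d[0],d[1]) for d in(d3,d4)]);print('yaw',yaw)
ex=np.array([np.cos(yaw),np.sin(yaw),0]);ey=np.array([-ex[1],ex[0],0])
# own coords: slot corner outer = (-8.5mm, 33.5+?)
c=B.mean(0)*[1,1,0]
print('slot in own from plate centre',[((s-c)@ex,(s-c)@ey) for s in S])
for z in(.137,.14,.145):
    k=P(411,249,z); print(z,k.round(4),((k-c)@ex).round(4),((k-c)@ey).round(4))
# triangulate with scene
o1,a=ray(m,330+411.5/7-.5,175+249.5/7-.5); o2,b=ray(ms,229.8,224.3)
t=np.linalg.lstsq(np.c_[a,-b],o2-o1,rcond=None)[0]; print('tri',o1+a*t[0],o2+b*t[1])
K=(o1+a*t[0]+o2+b*t[1])/2
print(((K-c)@ex),((K-c)@ey))
# loose things top
print('socket',onz(m,307,221,.06),'jar',onz(m,302,153,.085),'wrenchL',onz(m,352,160,0), 'st knob',onz(m,257,228,.14),'bearing',onz(m,314,183,.018),'tape',onz(m,444,206,.03))
```

```text
[[ 0.5903 -0.1306  0.09  ]
 [ 0.6046 -0.2539  0.09  ]
 [ 0.4922 -0.2663  0.09  ]
 [ 0.4781 -0.1435  0.09  ]] [ 0.5413 -0.1986  0.09  ]
0.1241 -1.455
0.1131 -3.031
0.1236 1.685
0.113 0.115
slot [[ 0.5692 -0.1624  0.09  ]
 [ 0.5715 -0.1765  0.09  ]
 [ 0.5208 -0.1685  0.09  ]]
yaw slot 0.12700739922316578 0.048735522648710096
yaw 0.11383851662438285
slot in own from plate centre [(np.float64(0.03180077319590818), np.float64(0.03280854829973765)), (np.float64(0.03252363263653838), np.float64(0.01854488747990625)), (np.float64(-0.0169305236696447), np.float64(0.032166774473307784))]
0.137 [ 0.5355 -0.2383  0.137 ] -0.0103 -0.0388
0.14 [ 0.535  -0.2377  0.14  ] -0.0108 -0.0382
0.145 [ 0.5341 -0.2368  0.145 ] -0.0115 -0.0371
tri [ 0.53544511 -0.23824625  0.13718094] [ 0.53531107 -0.23846773  0.13720016]
-0.010423989355893712 -0.03884824984080607
socket [0.51228696 0.00978924 0.06      ] jar [0.73248761 0.02738132 0.085     ] wrenchL [ 0.73500753 -0.14360975  0.        ] st knob [0.47975335 0.15696745 0.14      ] bearing [ 0.64782834 -0.01166119  0.018     ] tape [ 0.56758927 -0.4450282   0.03      ]
```

>>> {"op": "carry_out", "data": {
  "moves": [
    {"jaw":0,"yaw":0.12},
    {"jaw":0,"yaw":0.117},
    {"jaw":0,"dx":0.045,"dy":-0.028},
    {"jaw":0,"dx":0.045,"dy":-0.028},
    {"jaw":0,"dx":0.045,"dy":-0.028},
    {"jaw":0,"dx":0.045,"dy":-0.028},
    {"jaw":0,"dx":0.045,"dy":-0.028},
    {"jaw":0,"dx":0.045,"dy":-0.028}
  ]
}}

```text
invalid input at $.moves[0]: expected keys jaw, dx, dy, dz, yaw
```

```bash
cat > w.py <<'E'
from h import *
from scipy.spatial.transform import Rotation as R
s=read_state(); r=R.from_rotvec(s['orientation']).as_matrix(); yaw=.114
ex=np.array([np.cos(yaw),np.sin(yaw)]);ey=np.array([-ex[1],ex[0]]); c=np.array([.5312,-.1998])
d=s['tool_pos'][:2]-c
print('t',s['t'],'tcp',s['tool_pos'].round(4),'own',(d@ex).round(4),(d@ey).round(4),'toolx',r[:,0].round(3),'yaw err',np.arctan2(r[1,0],r[0,0])-yaw,'z',r[:,2].round(3),'F',s['force'].round(1),s['opening'])
E
python3 w.py
```

```text
t 0.1 tcp [ 0.2061 -0.563   0.2177] own -0.3643 -0.3238 toolx [0.939 0.344 0.   ] yaw err 0.23676899279844982 z [-0.     0.002 -1.   ] F [-0.3  0.4  0. ] 0.0929579798407355
```

>>> {"op": "carry_out", "data": {
  "moves": [
    {"jaw":0,"dx":0,"dy":0,"dz":0,"yaw":0.12},
    {"jaw":0,"dx":0,"dy":0,"dz":0,"yaw":0.117},
    {"jaw":0,"dx":0.045,"dy":-0.028,"dz":0,"yaw":0},
    {"jaw":0,"dx":0.045,"dy":-0.028,"dz":0,"yaw":0},
    {"jaw":0,"dx":0.045,"dy":-0.028,"dz":0,"yaw":0},
    {"jaw":0,"dx":0.045,"dy":-0.028,"dz":0,"yaw":0},
    {"jaw":0,"dx":0.045,"dy":-0.028,"dz":0,"yaw":0},
    {"jaw":0,"dx":0.045,"dy":-0.028,"dz":0,"yaw":0}
  ]
}}

```text
t: 1.1
tool_pos: [0.4564, -0.3644, 0.2182]
orientation: [-3.136, -0.179, 0.001]
force: [-0.0, -0.6, 0.2]
opening: 0.0176
gripper_force: 0.0
```

```bash
python3 w.py
```

```text
t 1.1 tcp [ 0.4564 -0.3644  0.2182] own -0.0931 -0.1551 toolx [ 0.994  0.113 -0.   ] yaw err -0.0002549973067617617 z [-0.001  0.    -1.   ] F [-0.  -0.6  0.2] 0.017587528574343037
```

Next I'll finish the approach to own (0, -0.095) with the tip at z about 0.118.

>>> {"op": "carry_out", "data": {
  "moves": [
    {"jaw":0,"dx":0.045,"dy":-0.029,"dz":0,"yaw":0},
    {"jaw":0,"dx":0.045,"dy":-0.029,"dz":0,"yaw":0},
    {"jaw":0,"dx":0,"dy":0,"dz":0.04,"yaw":0},
    {"jaw":0,"dx":0,"dy":0,"dz":0.04,"yaw":0},
    {"jaw":0,"dx":0,"dy":0,"dz":0.02,"yaw":0},
    {"jaw":0,"dx":0,"dy":0,"dz":0,"yaw":0}
  ]
}}

```text
t: 1.85
tool_pos: [0.5369, -0.2974, 0.1168]
orientation: [-3.134, -0.178, 0.005]
force: [-0.3, -0.9, 0.0]
opening: 0.0003
gripper_force: 0.0
```

Run:
```python
import w
from h import *
im=snap('top','top1.png');a=cv2.resize(im[155:265,310:440],None,fx=4,fy=4,interpolation=cv2.INTER_CUBIC)
b=snap('scene','scene1.png')[150:300,160:340];b=cv2.resize(b,(528,440),interpolation=cv2.INTER_CUBIC)
c=np.vstack([a[:300] if 0 else cv2.resize(a,(400,338)),cv2.resize(b,(400,262))*1])
c=np.hstack([cv2.resize(a,(400,338)),cv2.resize(b,(400,338))])
cv2.imwrite('pics/c1.png',c[:,:,::-1])
```

```text
t 1.85 tcp [ 0.5369 -0.2974  0.1168] own -0.0054 -0.0976 toolx [ 0.994  0.113 -0.003] yaw err -0.00048217558447237463 z [-0.003  0.002 -1.   ] F [-0.3 -0.9  0. ] 0.0003268492231139009
```

View pics/c1.png

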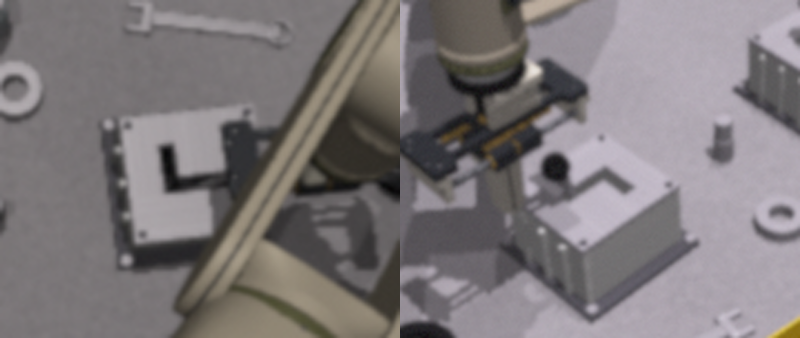

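The finger (right panel, near (510,190)) stands just on the -y side of the knob at (555,165), clear of the plate. I'll push along the first leg.

>>> {"op": "carry_out", "data": {
  "moves": [
    {"jaw":0,"dx":0.005,"dy":-0.01,"dz":0,"yaw":0},
    {"jaw":0,"dx":0,"dy":-0.012,"dz":0,"yaw":0},
    {"jaw":0,"dx":0,"dy":-0.012,"dz":0,"yaw":0},
    {"jaw":0,"dx":0,"dy":-0.012,"dz":0,"yaw":0},
    {"jaw":0,"dx":0,"dy":-0.012,"dz":0,"yaw":0},
    {"jaw":0,"dx":0,"dy":-0.012,"dz":0,"yaw":0},
    {"jaw":0,"dx":0,"dy":-0.012,"dz":0,"yaw":0},
    {"jaw":0,"dx":0,"dy":-0.012,"dz":0,"yaw":0}
  ]
}}

```text
t: 2.95
tool_pos: [0.5321, -0.203, 0.1181]
orientation: [-3.136, -0.179, 0.001]
force: [0.3, -1.9, -1.6]
opening: 0.0003
gripper_force: 1.1
```

```bash
python3 w.py
```

```text
t 2.95 tcp [ 0.5321 -0.203   0.1181] own 0.0005 -0.0033 toolx [ 0.994  0.114 -0.001] yaw err -5.164641773182377e-05 z [-0.001  0.001 -1.   ] F [ 0.3 -1.9 -1.6] 0.0003254587683777394
```

Contact shows about 2 N, as expected. I'll continue to the corner in small steps until the force rises.

>>> {"op": "carry_out", "data": {
  "moves": [
    {"jaw":0,"dx":0,"dy":-0.005,"dz":0,"yaw":0},
    {"jaw":0,"dx":0,"dy":-0.004,"dz":0,"yaw":0},
    {"jaw":0,"dx":0,"dy":-0.003,"dz":0,"yaw":0}
  ]
}}

```text
t: 3.32
tool_pos: [0.5309, -0.192, 0.1183]
orientation: [-3.136, -0.178, 0.001]
force: [1.0, -1.4, -1.9]
opening: 0.0007
gripper_force: 1.0
```

```bash
python3 w.py
```

```text
t 3.325 tcp [ 0.5309 -0.192   0.1183] own 0.0006 0.0078 toolx [ 0.994  0.113 -0.001] yaw err -0.00034117640982543607 z [-0.001  0.    -1.   ] F [ 1.  -1.4 -1.9] 0.0006957719361351505
```

>>> {"op": "carry_out", "data": {
  "moves": [
    {"jaw":0,"dx":0,"dy":-0.002,"dz":0,"yaw":0},
    {"jaw":0,"dx":0,"dy":-0.002,"dz":0,"yaw":0},
    {"jaw":0,"dx":0,"dy":-0.001,"dz":0,"yaw":0}
  ]
}}

```text
t: 3.7
tool_pos: [0.5306, -0.1872, 0.1187]
orientation: [3.136, 0.178, 0.0]
force: [0.0, -1.5, -2.0]
opening: 0.0003
gripper_force: 1.0
```

```bash
python3 w.py
```

```text
t 3.7 tcp [ 0.5306 -0.1872  0.1187] own 0.0008 0.0126 toolx [0.994 0.113 0.   ] yaw err -0.0003594049593223375 z [ 0. -0. -1.] F [ 0.  -1.5 -2. ] 0.00033031731223649675
```

>>> {"op": "carry_out", "data": {
  "moves": [
    {"jaw":0,"dx":0,"dy":-0.002,"dz":0,"yaw":0},
    {"jaw":0,"dx":0,"dy":-0.002,"dz":0,"yaw":0}
  ]
}}

```text
t: 3.95
tool_pos: [0.5304, -0.1858, 0.1188]
orientation: [3.132, 0.177, 0.001]
force: [1.7, -17.8, -5.6]
opening: 0.0006
gripper_force: 8.9
```

```bash
python3 w.py
```

```text
t 3.95 tcp [ 0.5304 -0.1858  0.1188] own 0.0008 0.014 toolx [0.994 0.113 0.   ] yaw err -0.0008854292424205629 z [ 0.001 -0.005 -1.   ] F [  1.7 -17.8  -5.6] 0.0006449041099680667
```

The stop is reached: 17.8 N on contact. I'll back off, go round behind the knob on its own -x side, and check before the second push.

>>> {"op": "carry_out", "data": {
  "moves": [
    {"jaw":0,"dx":0,"dy":0.015,"dz":0,"yaw":0},
    {"jaw":0,"dx":0,"dy":0.015,"dz":0,"yaw":0},
    {"jaw":0,"dx":-0.025,"dy":0,"dz":0.003,"yaw":0},
    {"jaw":0,"dx":-0.025,"dy":0,"dz":0.003,"yaw":0},
    {"jaw":0,"dx":0,"dy":-0.02,"dz":0,"yaw":0},
    {"jaw":0,"dx":0,"dy":-0.02,"dz":0,"yaw":0},
    {"jaw":0,"dx":0,"dy":-0.019,"dz":0,"yaw":0},
    {"jaw":0,"dx":0,"dy":0,"dz":0,"yaw":0}
  ]
}}

```text
t: 4.95
tool_pos: [0.4775, -0.1582, 0.1128]
orientation: [-3.136, -0.183, -0.0]
force: [-1.1, -0.4, -0.1]
opening: 0.0009
gripper_force: 0.0
```

Run:
```python
import w
from h import *
im=snap('top','top2.png');a=im[155:265,310:440]
b=snap('scene','scene2.png')[150:300,160:340]
cv2.imwrite('pics/c2.png',np.hstack([cv2.resize(a,(400,338)),cv2.resize(b,(400,338))])[:,:,::-1])
```

```text
t 4.95 tcp [ 0.4775 -0.1582  0.1128] own -0.0486 0.0474 toolx [0.993 0.116 0.   ] yaw err 0.0025662137623531783 z [ 0.  0. -1.] F [-1.1 -0.4 -0.1] 0.0009310450395571149
```

View pics/c2.png

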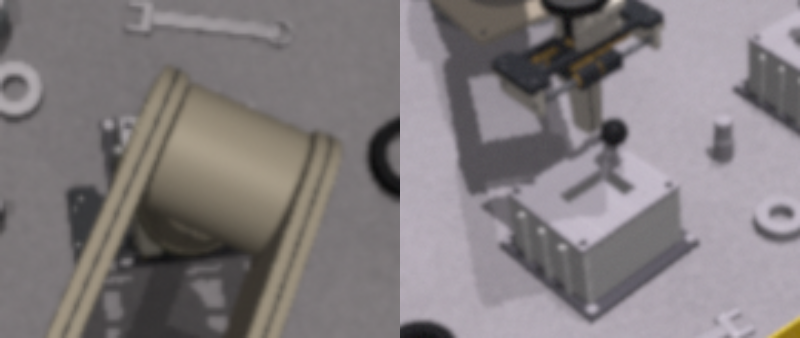

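The lever stands at the corner, with the knob at about (613,131) in the right panel. The finger is behind it, clear. I'll push along the second leg.

>>> {"op": "carry_out", "data": {
  "moves": [
    {"jaw":0,"dx":0.011,"dy":0,"dz":0,"yaw":0},
    {"jaw":0,"dx":0.011,"dy":0,"dz":0,"yaw":0},
    {"jaw":0,"dx":0.011,"dy":0,"dz":0,"yaw":0},
    {"jaw":0,"dx":0.011,"dy":0,"dz":0,"yaw":0},
    {"jaw":0,"dx":0.011,"dy":0,"dz":0,"yaw":0},
    {"jaw":0,"dx":0.011,"dy":0,"dz":0,"yaw":0}
  ]
}}

```text
t: 5.8
tool_pos: [0.543, -0.1524, 0.112]
orientation: [-3.136, -0.179, 0.002]
force: [-2.7, -0.9, -2.4]
opening: 0.001
gripper_force: 1.2
```

```bash
python3 w.py
```

```text
t 5.8 tcp [ 0.543  -0.1524  0.112 ] own 0.0171 0.0458 toolx [ 0.994  0.113 -0.001] yaw err -0.0002764420522222699 z [-0.001  0.    -1.   ] F [-2.7 -0.9 -2.4] 0.0009543145524881999
```

>>> {"op": "carry_out", "data": {
  "moves": [
    {"jaw":0,"dx":0.005,"dy":0,"dz":0,"yaw":0},
    {"jaw":0,"dx":0.003,"dy":0,"dz":0,"yaw":0},
    {"jaw":0,"dx":0.002,"dy":0,"dz":0,"yaw":0}
  ]
}}

```text
t: 6.18
tool_pos: [0.5526, -0.1514, 0.1125]
orientation: [-3.136, -0.179, 0.001]
force: [-3.1, -0.2, -1.8]
opening: 0.0003
gripper_force: 1.1
```

```bash
python3 w.py
```

```text
t 6.175 tcp [ 0.5526 -0.1514  0.1125] own 0.0268 0.0457 toolx [ 0.994  0.114 -0.   ] yaw err -0.00018411690019941307 z [-0.  0. -1.] F [-3.1 -0.2 -1.8] 0.0002950609457774152
```

>>> {"op": "carry_out", "data": {
  "moves": [
    {"jaw":0,"dx":0.002,"dy":0,"dz":0,"yaw":0},
    {"jaw":0,"dx":0.002,"dy":0,"dz":0,"yaw":0}
  ]
}}

```text
t: 6.42
tool_pos: [0.5558, -0.1511, 0.1123]
orientation: [-3.136, -0.178, 0.003]
force: [-8.0, -1.9, -0.7]
opening: 0.0004
gripper_force: 4.2
```

```bash
python3 w.py
```

```text
t 6.425 tcp [ 0.5558 -0.1511  0.1123] own 0.03 0.0456 toolx [ 0.994  0.113 -0.002] yaw err -0.0003583354847192244 z [-0.002 -0.    -1.   ] F [-8.  -1.9 -0.7] 0.0004256008974092994
```

The force is rising at the stop. I'll press a little more, then back straight off and lift.

>>> {"op": "carry_out", "data": {
  "moves": [
    {"jaw":0,"dx":0.002,"dy":0,"dz":0,"yaw":0},
    {"jaw":0,"dx":0,"dy":0,"dz":0,"yaw":0}
  ]
}}

```text
t: 6.68
tool_pos: [0.5565, -0.1511, 0.1121]
orientation: [-3.136, -0.178, 0.007]
force: [-13.2, -2.2, 1.6]
opening: 0.0007
gripper_force: 6.1
```

```bash
python3 w.py
```

```text
t 6.675 tcp [ 0.5565 -0.1511  0.1121] own 0.0306 0.0455 toolx [ 0.994  0.113 -0.005] yaw err -0.0006412017840149026 z [-0.005 -0.    -1.   ] F [-13.2  -2.2   1.6] 0.0006811397437365712
```

>>> {"op": "carry_out", "data": {
  "moves": [
    {"jaw":0,"dx":-0.015,"dy":0,"dz":0,"yaw":0},
    {"jaw":0,"dx":-0.03,"dy":0,"dz":0,"yaw":0},
    {"jaw":0,"dx":-0.03,"dy":0,"dz":0,"yaw":0},
    {"jaw":0,"dx":-0.03,"dy":0,"dz":-0.04,"yaw":0},
    {"jaw":0,"dx":0,"dy":0.05,"dz":-0.04,"yaw":0},
    {"jaw":0,"dx":0,"dy":0.055,"dz":-0.02,"yaw":0},
    {"jaw":0,"dx":0,"dy":0.055,"dz":0,"yaw":0},
    {"jaw":0,"dx":0,"dy":0.055,"dz":0,"yaw":0}
  ]
}}

```text
t: 7.68
tool_pos: [0.4796, -0.3775, 0.2134]
orientation: [3.134, 0.179, 0.005]
force: [1.0, 0.2, 0.2]
opening: 0.0007
gripper_force: 0.0
```

>>> {"op": "carry_out", "data": {
  "moves": [
    {"jaw":0,"dx":0,"dy":0.055,"dz":0,"yaw":0},
    {"jaw":0,"dx":0,"dy":0,"dz":0,"yaw":0},
    {"jaw":0,"dx":0,"dy":0,"dz":0,"yaw":0}
  ]
}}

```text
t: 8.05
tool_pos: [0.4852, -0.4297, 0.2119]
orientation: [-3.137, -0.178, -0.001]
force: [0.1, 0.3, -0.6]
opening: 0.0002
gripper_force: 0.0
```

Run:
```python
import w
from h import *
im=snap('top','top3.png');a=im[155:265,310:440]
b=snap('scene','scene3.png')[150:300,160:340]
cv2.imwrite('pics/c3.png',np.hstack([cv2.resize(a,(400,338)),cv2.resize(b,(400,338))])[:,:,::-1])
ey=np.array([-.1138,.9935]);ex=np.array([.9935,.1138]);c=np.array([.5312,-.1998])
for n,al in(('home',.054),('corner',0)):
    p=[*(c+al*ex+.044*ey),.125 if al else .137];print(n,proj(camera_model('top'),p),proj(camera_model('scene'),p))
g=im[180:240,340:410].max(2)<45;q=np.argwhere(g);print(q.mean(0)[::-1]+[340,180],len(q))
```

```text
t 8.05 tcp [ 0.4852 -0.4297  0.2119] own -0.0719 -0.2232 toolx [0.994 0.113 0.001] yaw err -0.0006053464093736388 z [ 0.001  0.    -1.   ] F [ 0.1  0.3 -0.6] 0.00024054320603323338
home (np.float64(358.4562014743426), np.float64(196.49577727763074)) (np.float64(271.4188662052624), np.float64(222.04836022978853))
corner (np.float64(361.24927322054), np.float64(213.11309314701344)) (np.float64(256.2363654263748), np.float64(208.25504613531515))
[370.25752508 222.91638796] 299
```

View pics/c3.png

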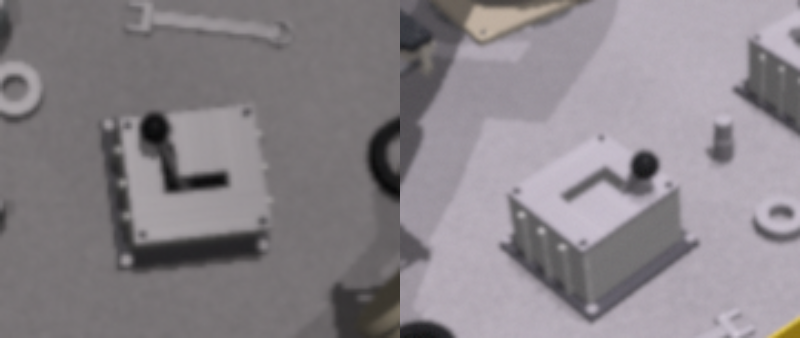

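The knob is at top pixel (360,196), and the predicted home position is (358,196). The arm is clear of everything, so I'll hand in.

```bash
python3 -c "from plant import close_job; print(close_job())"
```

```text
the job is handed in; nothing more can be done
None
```

The L unit's lever was pushed to the corner and then to the end of the second leg, where the last pictures show it about 2 pixels from the predicted home; the arm stands clear and the job is handed in, though the hand-in call returned no verdict.

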